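# Clamp a lemon in the slicing holder

## Robot

A 6-joint arm with a two-finger parallel gripper is mounted at the origin on the work surface; the furniture and walls round the work are solid. World frame = base frame: x ahead of the robot, y to its left, z up, the work surface at z = 0. Lengths are in m, angles in degrees, forces in N, time in s.
With the tool pointing down it reaches from about 0.25 to 0.725 m from the base axis. Payload 9.7 kg.
Tool frame: the origin (TCP) lies on the mounting face of the last link; the fingertips stand 173 mm ahead of it and the grasp point (between the pads) lies 155 mm ahead of it; z points along the fingers, y is the line along which they close (so a half turn about z gives the same grasp; the last joint's range is limited). The gripper opens to 85 mm and grips with 20 to 120 N. Pads are 22 mm wide; open, the fingers measure 114 mm over their backs; the gripper's body (76 mm by 85 mm) begins 54 mm behind the grasp point. The pads swing forward as they close: fully open they stand 13 mm farther back than shut.
Start: joints at [64.114, 4.979, 10.078, 95.1, 0, 90], TCP at [0.24, 0.495, 0.405] pointing down, gripper open.
Joint ranges: [-179.16, 179.16], [-48.56, 103.87], [-65.8, 70.77], [-126.05, 130.52], [-82.76, 87.17], [-180, 180]. Speed limits (degrees/s): [127.2, 127.2, 147.25, 180, 180, 180].

## Interface

Orientations are given as [roll, pitch, yaw] about the fixed x, y, z axes, in that order (R = Rz(yaw) Ry(pitch) Rx(roll)).
In Python, from workcell import bot, camera, camera_model, outline_of, pinpoint gives the robot as it stands.
- The arm moves only by the tool move_arm, never from a script. Its arguments are lists of equal length, an entry for each row: "jaw": the closure, from 0 (fully open) to 1 (shut); "delta_pos": the shift along the world's x, y, z in m, a list of three; "yaw": the turn about the world's z in rad. In form: {"jaw": [jaw, ...], "delta_pos": [[dx, dy, dz], ...], "yaw": [yaw, ...]}. A call has 1 to 10 rows; each row shifts and turns the commanded pose from where the row before left it; what a row does not reach is not made up. A row lasts 1/12 s, in which the tool goes at most 41.7 mm and 7.16 degrees, less where a joint would pass 70% of its speed; a pose out of reach is approached as far as the arm can. A call with a gripper value outside its range is refused whole. The fingers move at their own pace and stop on an object; "force" is the grip in N (left out, the last holds). Time passes only in rows, so rows that do not move let the fingers close. It gives the time, the measured TCP pose, the force, the opening and the grip force at its end, in the units of the state.
- bot.get_obs(): the state, without advancing time (a new reading comes with each control period).
- camera(name): name is "side" or "top" or "wrist"; returns the picture (420x560x3 uint8, red, green, blue); there is no depth.
- camera_model(name): a dict with "fx", "fy", "cx", "cy" (pixels), "R" (3x3) and "t" (3): a world point X has camera coordinates R X + t. Camera axes: x right, y down, z forward; pixel columns grow to the right and rows downward; lengths in m; the calibration is good to about 2 mm. The wrist camera is an equidistant fisheye: a pixel r from the principal point sees the ray r / f radians off the axis. A picture is of the moment at which its call begins: read the wrist's pose just before it. camera_model takes no time and is no camera call; for the wrist camera it gives the pose at the moment of the call.
- bot.job_done(): hands the job in; it is judged then, once.
Trained networks look in the newest picture that a camera, given by its name, has taken for a name from the list of things; names that differ only in an ending like _2 or _b are one class to them, and where a whole thing is asked for, a point or a joint stands for the part that bears it (a point fixed in the world has none). Each returns a list of dicts, best first, with "confidence" (0 to 1); they miss things now and then, are a little off and sometimes report something else, mostly with a low value. They report only what shows in the picture. A call takes as long as a camera call. They do not tell look-alikes from the thing itself.
- outline_of(camera, thing): "mask" (420x560 bool, what is visible of it) and "xy" ([column, row] in pixels, amid what is visible of it).
- pinpoint(camera, thing): "xy" ([column, row] in pixels: a listed point, or the origin of a listed thing).
The state is a dict: "time": time; "q": joint angles; "qd": joint speeds; "joint_efforts": joint torques, N m; "ee_pos": TCP position; "tcp_rot": TCP orientation; "wrist_force": force on the tool from outside, world axes, zero at the start; "torque": the same for the moment, N m; "opening": finger opening in m; "grasp_force": force on a finger pad.
Only numpy, scipy, OpenCV 4.12 (cv2) and the standard library are available. Lean on these libraries where they do the work, as an engineer would, in place of code of your own. Each camera call takes 0.05 s, during which the arm holds its last target. There are 200 camera calls.

## Task

Get the lemon in the slicing holder ready for the knife. First swing the hinged knife guide over its centre so that it comes down onto the lemon; then pump the trigger, stroke after stroke, until the ratchet jaw's sprung pad presses the lemon against the end stop with its spring about half pushed in - never nearly all the way, that would crush the lemon. Move the jaw only with the trigger, leave the other things where they stand, and finish while still holding the trigger pushed forward, because the grip slackens when it is let go.

Things in the scene. Friction and masses are not known exactly. Their poses are not given: they have to be found in the camera images.
- holder: slicing holder fixed to the worktop: wooden plank 100 x 300 mm, top at z 14 mm. Origin at worktop level; +y is the clamping direction, trigger to end stop (to the robot's left), +x away from the robot. In this frame, mm: trough floor z 16, walls x +-34 up to z 39, y -8 to 102; ratchet head (two metal cheeks at x +-17) y -176 to -98, up to z 70. The other positions 'in the holder' use this frame
- stop: metal end stop of the trough, 62 mm wide (along the holder's x), standing from z = 14 to 74 mm; its origin is the foot of the face that looks at the lemon, at y = +100 mm in the holder's frame. Fixed to the holder
- lemon: the lemon that lies lengthwise in the trough, 72 mm long, 57 mm wide, 58 mm high, up to 12 mm short of the end stop. Origin at its underside, long axis its own x
- guide (a joint): hinge of the knife guide, rad: 0 upright, negative thrown back towards the robot (stop at -0.5), about 1.2 lying on the lemon. Hinge line along the holder's y at x -46, z 55 mm, guide's middle at y +56 mm in the holder; positive swings its top to the holder's +x. Beyond about 0.3 past upright it falls on by itself, slowed by the hinge; 1 N at the knob moves it
- guide_knob (a point): centre of the black ball knob (22 mm across) at the end of the knife guide, 94 mm from the hinge line. The guide is two flat steel tines with a slot between, 28 mm wide over all, 4 mm thick, 80 mm long
- trigger_grip (a point): grip point of the trigger: a black upright paddle 34 mm wide (holder x), 12 mm thick (holder y), free above the ratchet head from z 70 to 126 mm; the point is in its middle at z 110 mm, at rest at x 0, y -150 mm in the holder. It slides straight along the holder's +y and can be pinched by fingers that close along y, or pushed from behind
- trigger (a joint): travel of the trigger, m: 0 at rest, 0.030 fully forward (+y). A spring brings it back (2 to 4 N). Moving forward its pawl catches the next rib of the jaw bar (ribs 10 mm apart, so the first 0 to 10 mm of a stroke are idle) and takes the jaw along; moving back it slips over the ribs and the jaw stays. A stroke takes up to 7 N, plus the pad's force
- jaw (a joint): travel of the ratchet jaw (bar, plate and pad) along the holder's +y, m: starts between 0 and 0.02, end of travel 0.10. Friction holds it only against about 2.5 N: with the trigger released a greater pad force pushes it back until 1 to 2.5 N are left. With the lemon at the stop the pad touches at a jaw travel of about 0.063
- pad (a joint): how far the round rubber pad (32 mm across) is pushed in against its spring, m: 0 free, 0.030 hard against its end. The spring gives 1 N + 0.5 N per mm
- pad_face (a point): centre of the pad's face, which looks to the holder's +y; with the jaw at 0 and the pad free it is at y = -35 mm, z = 43 mm in the holder's frame
- salt_shaker: bystander: glass salt shaker with metal cap, 44 mm across, 90 mm high, behind the holder; origin at its underside
- spice_jar: bystander: spice jar with red cap, 45 mm across, 106 mm high, behind the holder; origin at its underside
- kitchen_timer: bystander: round kitchen timer, white below and teal above, 69 mm across, 48 mm high, on the robot's side of the holder; origin at its underside
Things that resemble listed ones, but are neither listed nor needed, are in the scene too. Leave any pink look-alike of the lemon alone.

How it is judged:
By the outcome, as a careful person would: the job done as asked, in the order asked, and still so for the second after the job is handed in, while the arm keeps its last pose, push and grip.
It also fails if it takes over 48 s, if anything falls off the work surface, if the arm or the gripper's body presses on something with over 40 N, if the wrist force passes 120 N, or if a joint passes its speed limit or range.

## Working session

There is one attempt and no reset: what is moved stays moved. The work goes in short steps, Python scripts to look and compute and a tool call to move; the robot and the scene stay as the last step left them, time stands still between calls to the robot, and variables do not carry over. Pictures are saved under pics/ and viewed, at most 10 in all, crops included, and the job is handed in when it is done.

Besides the shell and the picture viewer there is one more tool, called after "Request:" by a JSON object that holds its "op" and its "data". move_arm: Moves the arm, as the interface text tells. Its arguments: {"type":"object","properties":{"jaw":{"type":"array"},"delta_pos":{"type":"array"},"yaw":{"type":"array"},"force":{"type":"number"}},"required":["jaw","delta_pos","yaw"]}

```bash
mkdir -p pics; cat > h.py <<'E'
import numpy as np, cv2
from workcell import bot, camera, camera_model, outline_of, pinpoint
def ray(cam,xy):
    m=camera_model(cam);R=np.array(m["R"]);t=np.array(m["t"])
    d=np.array([(xy[0]-m["cx"])/m["fx"],(xy[1]-m["cy"])/m["fy"],1.])
    return -R.T@t, R.T@d
def onz(cam,xy,z):
    c,d=ray(cam,xy);return c+d*(z-c[2])/d[2]
def proj(cam,X):
    m=camera_model(cam);p=np.array(m["R"])@X+np.array(m["t"])
    return np.array([m["fx"]*p[0]/p[2]+m["cx"],m["fy"]*p[1]/p[2]+m["cy"]])
def tri(a,b):
    A=[];B=[]
    (c1,d1),(c2,d2)=ray("side",a),ray("top",b)
    s=np.linalg.lstsq(np.c_[d1,-d2],c2-c1,rcond=None)[0]
    p,q=c1+d1*s[0],c2+d2*s[1];return (p+q)/2,np.linalg.norm(p-q)
def show(cam,f):
    cv2.imwrite("pics/"+f,camera(cam)[:,:,::-1])
E
python3 - <<'E'
from h import *
np.set_printoptions(precision=3,suppress=True)
show("side","s1.png");show("top","t1.png")
for n in ["holder","stop","lemon","guide_knob","trigger_grip","pad_face","salt_shaker","spice_jar","kitchen_timer"]:
    r={c:pinpoint(c,n) for c in("side","top")}
    print(n,{c:[(np.round(k["xy"],1).tolist(),round(k["confidence"],2)) for k in v[:3]] for c,v in r.items()})
    if r["side"] and r["top"]: print("   tri",*tri(r["side"][0]["xy"],r["top"][0]["xy"]))
print(bot.get_obs()["time"])
for c in("side","top"):
    m=camera_model(c);print(c,-np.array(m["R"]).T@m["t"])
E
```

```text
holder {'side': [([295.3, 242.3], 0.71), ([236.0, 255.5], 0.37)], 'top': [([282.9, 215.5], 0.61)]}
   tri [ 0.536  0.189 -0.01 ] 0.01473603770709889
stop {'side': [([292.7, 206.0], 0.84)], 'top': [([244.5, 202.2], 0.51)]}
   tri [0.54  0.277 0.02 ] 0.010809833226766418
lemon {'side': [([223.5, 205.7], 0.77), ([288.9, 204.7], 0.42)], 'top': [([214.9, 270.9], 0.89), ([263.9, 206.3], 0.77)]}
   tri [0.379 0.308 0.006] 0.007945705092364313
guide_knob {'side': [([250.4, 177.4], 0.71), ([291.5, 205.9], 0.71)], 'top': []}
trigger_grip {'side': [([291.5, 258.1], 0.68)], 'top': [([357.3, 226.9], 0.65)]}
   tri [0.516 0.037 0.109] 0.009203472322960775
pad_face {'side': [], 'top': [([301.6, 214.5], 0.48)]}
salt_shaker {'side': [([337.9, 271.6], 0.65)], 'top': [([333.2, 188.3], 0.94), ([299.0, 213.2], 0.53)]}
   tri [0.615 0.089 0.002] 0.009001387275001623
spice_jar {'side': [], 'top': [([293.6, 173.7], 0.79), ([263.0, 207.5], 0.36)]}
kitchen_timer {'side': [([235.0, 254.3], 0.96)], 'top': [([289.7, 272.3], 0.87)]}
   tri [0.409 0.149 0.007] 0.006930555467673903
1.0
side [ 0.47  -0.474  0.682]
top [0.329 0.163 0.955]
```

View pics/s1.png

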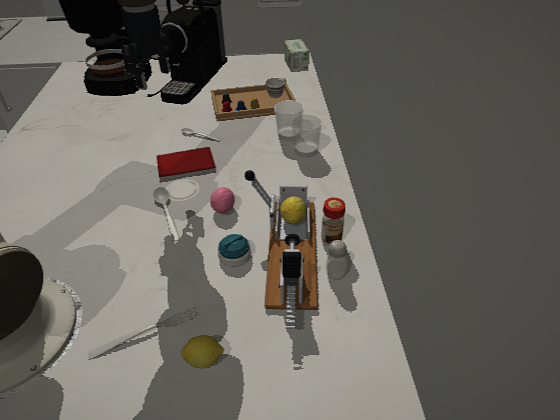

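View pics/t1.png

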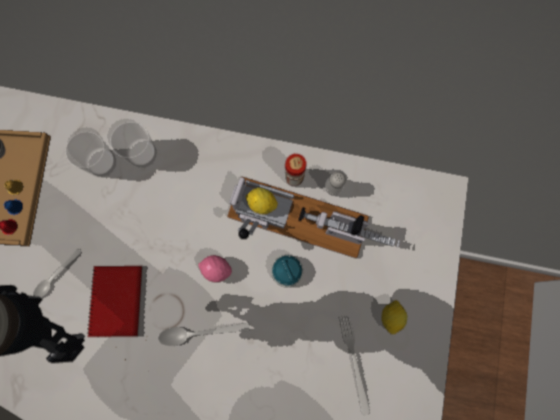

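Side view: the guide is thrown back with its knob at about (250,176), the trigger paddle is at (291,262) and the lemon at (292,210). Top view: the knob is at (244,233), the trigger at (357,226), and the plank corners at about (243,178), (229,218), (371,213) and (360,255). The pink object and the second lemon are decoys.

```bash
python3 - <<'E'
from h import *
np.set_printoptions(precision=4,suppress=True)
a=cv2.imread("pics/t1.png")[165:275,215:425];b=cv2.imread("pics/s1.png")[160:320,225:365]
cv2.imwrite("pics/c1.png",cv2.resize(a,None,fx=3.8,fy=3.8,interpolation=2))
cv2.imwrite("pics/c2.png",cv2.resize(b,None,fx=3.7,fy=3.7,interpolation=2))
print("knob",*tri((250.3,176),(244,233)))
for c in [(243,178),(229,218),(371,213),(360,255)]: print(onz("top",c,.014))
print("grip top",onz("top",(357.3,226.9),.11),"side",onz("side",(291.5,258.1),.11))
print("stop top",onz("top",(244.5,202.2),.014),"side",onz("side",(292.7,206),.014))
E
```

```text
knob [0.4516 0.2507 0.134 ] 0.0027391868801120898
[0.5897 0.2928 0.014 ]
[0.4939 0.3029 0.014 ]
[ 0.5683 -0.0019  0.014 ]
[0.4716 0.0071 0.014 ]
grip top [0.5107 0.0371 0.11  ] side [0.5201 0.0381 0.11  ]
stop top [0.5357 0.2773 0.014 ] side [0.546  0.2858 0.014 ]
```

View pics/c1.png

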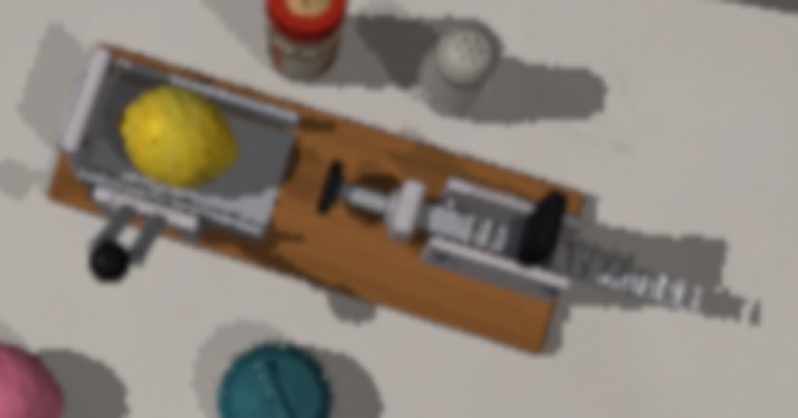

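View pics/c2.png

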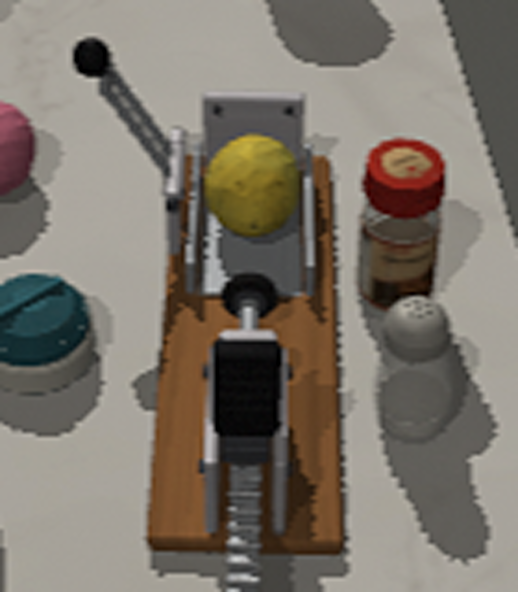

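```bash
cat >> h.py <<'E'
def H(p,X):
    c,s=np.cos(p[2]),np.sin(p[2]);X=np.array(X)/1000.
    return np.array([p[0]+c*X[0]-s*X[1],p[1]+s*X[0]+c*X[1],X[2]])
E
python3 - <<'E'
from h import *
from scipy.optimize import least_squares
np.set_printoptions(precision=4,suppress=True)
T=lambda x,y:(x/3.8+215,y/3.8+165)
S=lambda x,y:(x/3.7+225,y/3.7+160)
obs=[("top",T(100,45),(50,150,14)),("top",T(50,197),(-50,150,14)),("top",T(545,350),(-50,-150,14)),("top",T(590,193),(50,-150,14)),
("side",S(150,540),(-50,-150,14)),("side",S(340,543),(50,-150,14)),
("side",S(203,97),(-31,100,74)),("side",S(304,97),(31,100,74)),
("top",(357.3,226.9),(0,-150,110)),("side",(291.5,258.1),(0,-150,110))]
f=lambda p:np.concatenate([proj(c,H(p,X))-xy for c,xy,X in obs])
r=least_squares(f,[.53,.18,-.08],loss="soft_l1")
print(r.x,np.degrees(r.x[2]));print(f(r.x).reshape(-1,2))
p=r.x
g=-.5
for g in(-.5,-.45,-.4,-.3):
  k=H(p,(-46+94*np.sin(g),56,55+94*np.cos(g)));print(g,k,proj("top",k)-T(109,260),proj("side",k)-S(91,57))
print("grip",H(p,(0,-150,110)))
for j in (0,10,20): print(j,proj("top",H(p,(0,-35+j,43)))-T(335,188), proj("top",H(p,(0,-35+j,59)))-T(338,165))
print("rest",bot.get_obs()["tcp_rot"],bot.get_obs()["wrist_force"])
E
```

```text
[ 0.5318  0.1554 -0.102 ] -5.84443011514145
[[-0.5169 -2.4109]
 [-1.7989 -0.963 ]
 [-0.6444 -0.305 ]
 [-0.6976 -2.1759]
 [-1.7161 -0.3441]
 [ 1.0488 -0.0776]
 [-1.5553  8.3772]
 [-0.5772  8.717 ]
 [16.012   0.2721]
 [-0.345  14.1318]]
-0.5 [0.447  0.2203 0.1375] [15.3533  4.1286] [-2.0505  8.5775]
-0.45 [0.4511 0.2199 0.1396] [15.9938  1.8655] [-0.0547  7.7662]
-0.4 [0.4554 0.2195 0.1416] [16.6568 -0.4368] [2.0042 7.0352]
-0.3 [0.4642 0.2186 0.1448] [18.0415 -5.1286] [6.2874 5.8238]
grip [0.5166 0.0061 0.11  ]
0 [11.2361  2.311 ] [11.1019  6.8363]
10 [6.7504 0.9324] [6.5393 5.4353]
20 [ 2.2708 -0.4443] [1.9831 4.0362]
rest [179.9997  -0.0012 154.1116] [0.0557 1.1071 0.625 ]
```

```bash
python3 - <<'E'
from h import *
from scipy.optimize import least_squares
np.set_printoptions(precision=4,suppress=True)
T=lambda x,y:(x/3.8+215,y/3.8+165)
S=lambda x,y:(x/3.7+225,y/3.7+160)
obs=[("top",T(100,45),(50,150,14)),("top",T(50,197),(-50,150,14)),("top",T(545,350),(-50,-150,14)),("top",T(590,193),(50,-150,14)),
("side",S(150,540),(-50,-150,14)),("side",S(340,543),(50,-150,14)),
("side",S(203,97),(-31,100,74)),("side",S(304,97),(31,100,74)),
("top",(357.3,226.9),(0,-150,110)),("side",(291.5,258.1),(0,-150,110))]
sh=lambda p,X:np.array(X)+(0,p[3] if X[2]==14 else 0,0)
f=lambda p:np.concatenate([proj(c,H(p,sh(p,X)))-xy for c,xy,X in obs])
r=least_squares(f,[.53,.18,-.08,-30],loss="soft_l1")
p=r.x
print(p,np.degrees(p[2]));print(f(p).reshape(-1,2))
for g in(-.5,-.45,-.4,-.3):
  k=H(p,(-46+94*np.sin(g),56,55+94*np.cos(g)));print(g,k,proj("top",k)-T(109,260),proj("side",k)-S(91,57))
print("grip",H(p,(0,-150,110)))
for j in (0,10,20): print(j,proj("top",H(p,(0,-35+j,43)))-T(335,188))
np.save("p.npy",p)
E
```

```text
[  0.5345   0.1867  -0.105  -33.2193] -6.013273643700015
[[ 0.2622 -2.0755]
 [-1.1313 -0.6524]
 [-0.0493  0.4091]
 [ 0.0174 -1.4537]
 [-2.3641  0.3767]
 [ 0.4845  0.7811]
 [-1.1911 -0.5691]
 [-0.9031 -0.2045]
 [ 0.4685 -3.969 ]
 [-0.7001  0.2867]]
-0.5 [0.4498 0.2519 0.1375] [-0.6004 -0.6491] [-0.8994 -0.8632]
-0.45 [0.4539 0.2515 0.1396] [ 0.0216 -2.9119] [ 1.0448 -1.6654]
-0.4 [0.4582 0.251  0.1416] [ 0.6706 -5.2125] [ 3.05   -2.3879]
-0.3 [0.467  0.2501 0.1448] [ 2.0411 -9.8964] [ 7.2208 -3.5844]
grip [0.5188 0.0375 0.11  ]
0 [-2.9375 -1.7273]
10 [-7.4006 -3.1133]
20 [-11.8575  -4.4973]
```

The fit is consistent to a few mm: holder origin (0.5345, 0.1867), yaw −6°, guide at about −0.5, and jaw near 0. I'm moving the closed fingers to the robot side of the knob.

Request:
{"op": "move_arm", "data": {"jaw": [1,1,1,1,1,1,1,1,1,1], "delta_pos": [[0.018,-0.026,-0.01],[0.018,-0.026,-0.011],[0.018,-0.026,-0.011],[0.018,-0.026,-0.011],[0.018,-0.026,-0.011],[0.018,-0.027,-0.012],[0.018,-0.027,-0.012],[0.018,-0.027,-0.012],[0.018,-0.027,-0.012],[0,0,0]], "yaw": [0.05,0.05,0.05,0.05,0.05,0.05,0.05,0,0,0], "force": 30}}

```text
time: 1.83
ee_pos: [0.4037, 0.2531, 0.3005]
tcp_rot: [-179.8, -0.1, 173.9]
wrist_force: [0.5, -0.5, -0.5]
opening: 0.0004
grasp_force: 0.0
```

Request:
{"op": "move_arm", "data": {"jaw": [1,1,1,1,1,1,1,1,1,1], "delta_pos": [[0.012,0.002,0.003],[0.01,-0.001,0],[0.01,-0.001,0],[0.01,-0.001,0],[0.01,-0.001,0],[0.01,-0.001,0],[0.01,-0.001,0],[0.01,-0.001,0],[0.01,-0.001,0],[0.008,-0.001,0]], "yaw": [0,0,0,0,0,0,0,0,0,0]}}

```text
time: 2.67
ee_pos: [0.5033, 0.2497, 0.3055]
tcp_rot: [-180.0, -0.0, 174.2]
wrist_force: [0.2, 0.1, -1.3]
opening: 0.0003
grasp_force: 0.2
```

```bash
python3 - <<'E'
from h import *
o=bot.get_obs();print(o["ee_pos"],o["wrist_force"],o["time"])
a=camera("side")[130:330,200:400];b=camera("top")[165:275,215:425]
im=np.hstack([cv2.resize(a,(400,400),interpolation=2),np.vstack([cv2.resize(b,(400,210),interpolation=2),np.zeros((190,400,3),np.uint8)])])
cv2.imwrite("pics/c3.png",im[:,:,::-1])
E
```

```text
[0.50326364 0.24971011 0.30545884] [ 0.16361911  0.1198891  -1.26564911] 2.6667
```

View pics/c3.png

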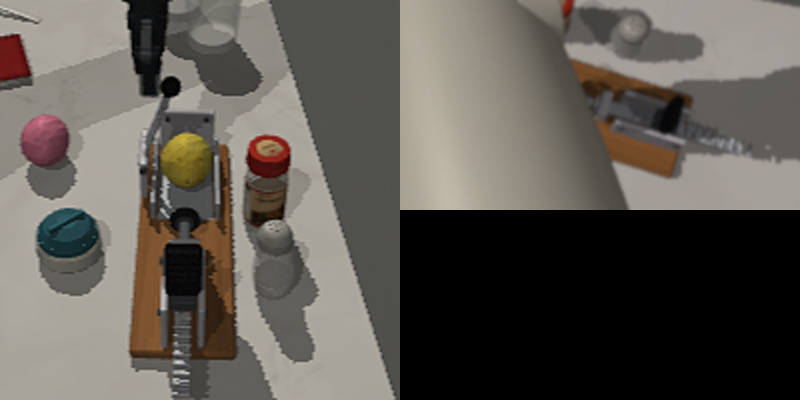

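The guide is past upright, with the knob touching the fingers at about (170,86) in the crop. I'm pushing about 30 mm further, then rising.

Request:
{"op": "move_arm", "data": {"jaw": [1,1,1,1,1,1,1,1,1,1], "delta_pos": [[0.01,-0.001,0],[0.01,-0.001,0],[0.01,-0.001,0],[0,0,0],[-0.02,0,0.02],[-0.01,-0.02,0.03],[0,-0.035,0.01],[0,-0.035,0],[0,-0.035,0],[0,-0.035,0]], "yaw": [0,0,0,0,0,0,0,0,0,0]}}

```text
time: 3.6
ee_pos: [0.5018, 0.0855, 0.3663]
tcp_rot: [180.0, 0.1, 174.2]
wrist_force: [0.3, 0.7, 0.3]
opening: -0.0003
grasp_force: 0.0
```

```bash
python3 - <<'E'
from h import *
p=np.load("p.npy")
o=bot.get_obs();print(o["ee_pos"],o["wrist_force"],o["time"])
for c in("side","top"):
    show(c,c+"4.png")
    print(c,[(r["xy"],r["confidence"]) for r in pinpoint(c,"guide_knob")][:3], [(r["xy"],r["confidence"]) for r in pinpoint(c,"trigger_grip")][:2])
    for g in (.3,.5,.8,1.,1.2): print(g,proj(c,H(p,(-46+94*np.sin(g),56,55+94*np.cos(g)))))
a=cv2.imread("pics/side4.png")[130:330,200:400];b=cv2.imread("pics/top4.png")[165:275,215:425]
im=np.hstack([cv2.resize(a,(400,400),interpolation=2),np.vstack([cv2.resize(b,(400,210),interpolation=2),np.zeros((190,400,3),np.uint8)])])
cv2.imwrite("pics/c4.png",im)
E
```

```text
[0.50180517 0.08547833 0.36626744] [0.25568973 0.72550605 0.3481436 ] 3.6
side [([312.2, 191.7], 0.6)] [([290.7, 254.1], 0.84)]
0.3 [283.63913757 172.14797528]
0.5 [291.98134989 175.07914636]
0.8 [302.57439966 181.68311459]
1.0 [307.91788996 187.22518286]
1.2 [311.64566588 193.36619781]
top [([263.2, 172.6], 0.87)] []
0.3 [254.95628495 196.38103792]
0.5 [257.92797666 189.08896312]
0.8 [261.78264613 180.9998894 ]
1.0 [263.79757741 177.76888934]
1.2 [265.28963881 176.33597723]
```

View pics/c4.png

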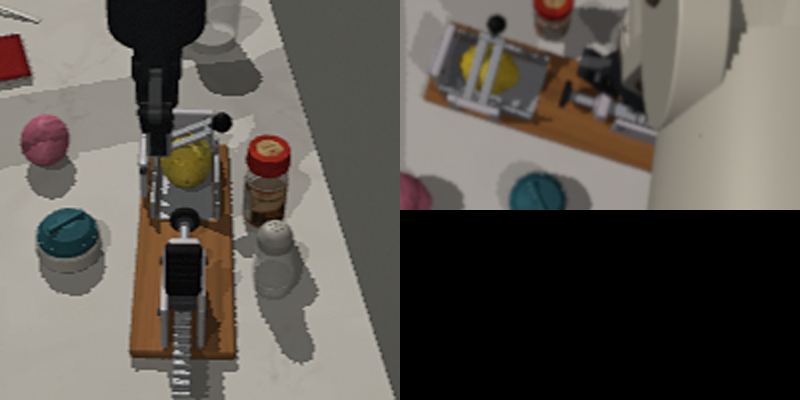

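The guide lies on the lemon, with its knob at side (312,192) and top (263,173), which is about 1.15 rad. Next I'm opening over the trigger, descending and pinching.

Request:
{"op": "move_arm", "data": {"jaw": [0.3,0.3,0.3,0.3,0.3,0.3,0.3,0.3,0.3,0.3], "delta_pos": [[0.005,-0.016,0],[0.005,-0.016,0],[0.005,-0.016,0],[0,0,0],[0,0,-0.02],[0,0,-0.02],[0,0,-0.02],[0,0,-0.02],[0,0,-0.02],[0,0,0]], "yaw": [0,0,0,0,0,0,0,0,0,0], "force": 40}}

```text
time: 4.73
ee_pos: [0.5161, 0.0401, 0.2617]
tcp_rot: [-180.0, -0.3, 174.3]
wrist_force: [-1.2, 0.5, -0.9]
opening: 0.0597
grasp_force: 0.0
```

Request:
{"op": "move_arm", "data": {"jaw": [1,1,1,1,1,1,1,1], "delta_pos": [[0,0,0],[0,0,0],[0,0,0],[0,0,0],[0,0,0],[0,0,0],[0,0,0],[0,0,0]], "yaw": [0,0,0,0,0,0,0,0], "force": 40}}

```text
time: 5.4
ee_pos: [0.5174, 0.0387, 0.2673]
tcp_rot: [180.0, 0.1, 174.1]
wrist_force: [-0.5, -0.9, 6.2]
opening: 0.0117
grasp_force: 41.7
```

```bash
python3 - <<'E'
from h import *
p=np.load("p.npy")
o=bot.get_obs();print(o["ee_pos"],o["wrist_force"],o["time"],o["opening"])
for c in("side","top"):
    show(c,c+"5.png")
    print(c,[(r["xy"],r["confidence"]) for r in pinpoint(c,"pad_face")][:3],[(r["xy"],r["confidence"]) for r in pinpoint(c,"lemon")][:3])
    for j in (0,10,20): print(j,proj(c,H(p,(0,-35+j,43))))
a=cv2.imread("pics/side5.png")[130:330,200:400];b=cv2.imread("pics/top5.png")[160:260,220:370]
cv2.imwrite("pics/c5.png",np.hstack([cv2.resize(a,(400,400),interpolation=2),cv2.resize(b,(400,400*100//150+134),interpolation=2)[:400]]))
E
```

```text
[0.51743877 0.03868338 0.26726177] [-0.53739814 -0.91051143  6.24662761] 5.4 0.011746883380654462
side [([232.5, 256.0], 0.47)] [([221.6, 207.5], 0.77)]
0 [291.48959256 238.45380314]
10 [291.55929035 235.01267257]
20 [291.62782866 231.62878797]
top [([299.9, 215.4], 0.5)] [([216.7, 270.4], 0.73), ([260.8, 204.3], 0.63)]
0 [300.22040851 212.74636235]
10 [295.75733128 211.36043271]
20 [291.30041056 209.97641488]
```

View pics/c5.png

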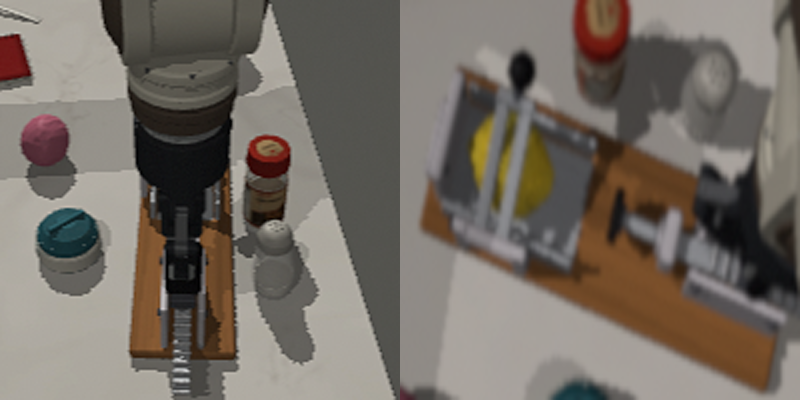

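Pinched at 11.7 mm. Top view shows the pad still near jaw 0. Starting stroke 1.

Request:
{"op": "move_arm", "data": {"jaw": [1,1,1,1,1,1,1,1], "delta_pos": [[0.0004,0.004,-0.001],[0.0004,0.004,0],[0.0004,0.004,0],[0.0004,0.004,0],[0.0004,0.004,0],[0.0004,0.004,0],[0.0005,0.005,0],[0,0,0]], "yaw": [0,0,0,0,0,0,0,0]}}

```text
time: 6.37
ee_pos: [0.5203, 0.0672, 0.2672]
tcp_rot: [-179.8, 0.2, 174.1]
wrist_force: [-2.3, -9.6, 12.9]
opening: 0.0113
grasp_force: 42.8
```

```bash
cat > look.py <<'E'
from h import *
import sys
p=np.load("p.npy")
o=bot.get_obs();print(np.round(o["ee_pos"],4),np.round(o["wrist_force"],1),round(o["time"],2))
c,s=np.cos(p[2]),np.sin(p[2]);d=np.array(o["ee_pos"])-[.5174,.0387,.2673]
print("trigger mm",1000*(-s*d[0]+c*d[1]))
show("top",sys.argv[1])
print([(r["xy"],round(r["confidence"],2)) for r in pinpoint("top","pad_face")][:3])
def hy(r,z):  # holder-frame y of a top pixel at height z
    w=onz("top",r,z)-[p[0],p[1],0];return 1000*(c*w[0]+s*w[1]),1000*(-s*w[0]+c*w[1])
for r in pinpoint("top","pad_face")[:2]: print("pad y",hy(r["xy"],.043))
m=[r for r in outline_of("top","lemon") if r["xy"][1]<240][:1]
for r in m:
    q=np.argwhere(r["mask"])[:,::-1]; ys=[hy(a,.045)[1] for a in q]; print("lemon y",np.percentile(ys,[1,99]),r["confidence"])
# rectified view of the holder at z 45 mm: y -110..130 -> 3 px/mm
K=[(-60,-110),(-60,130),(60,130),(60,-110)]
src=np.float32([proj("top",H(p,(x,y,45))) for x,y in K]);dst=np.float32([(3*(y+110),3*(60-x)) for x,y in K])
W=cv2.warpPerspective(cv2.imread("pics/"+sys.argv[1]),cv2.getPerspectiveTransform(src,dst),(720,360),flags=2)
for y in range(-100,130,20): cv2.line(W,(3*(y+110),0),(3*(y+110),12),(0,255,0) if y else (0,0,255),1)
cv2.imwrite("pics/r_"+sys.argv[1],W)
E
python3 look.py t6.png
```

```text
[0.5203 0.0672 0.2672] [-2.3 -9.6 12.9] 6.37
trigger mm 28.61240927599518
[([285.7, 209.8], 0.65)]
pad y (np.float64(-3.2778446851668956), np.float64(-3.4416556908435196))
lemon y [18.63084565 87.18289774] 0.81
```

View pics/r_t6.png

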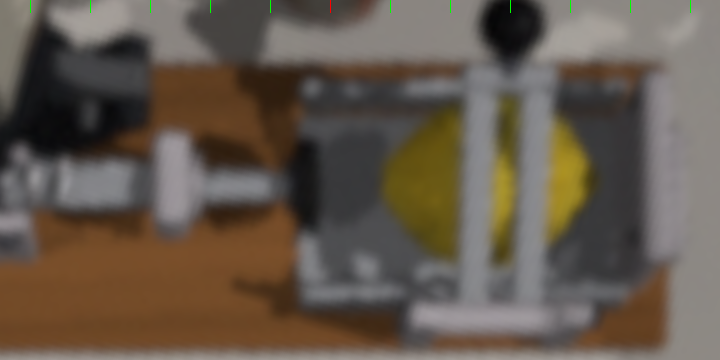

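Pad is at about y −3.4 mm (jaw ~31) and the lemon runs from y ~18 to 87, about 12 mm short of the stop. Releasing, then stroke 2.

Request:
{"op": "move_arm", "data": {"jaw": [1,1,1,1,1,1,1,1], "delta_pos": [[-0.0004,-0.004,0],[-0.0004,-0.004,0],[-0.0004,-0.004,0],[-0.0004,-0.004,0],[-0.0004,-0.004,0],[-0.0004,-0.004,0],[-0.0005,-0.005,0],[0,0,0]], "yaw": [0,0,0,0,0,0,0,0]}}

```text
time: 7.23
ee_pos: [0.5173, 0.0381, 0.2672]
tcp_rot: [180.0, 0.2, 174.1]
wrist_force: [-3.8, -2.2, 12.7]
opening: 0.0114
grasp_force: 42.9
```

Request:
{"op": "move_arm", "data": {"jaw": [1,1,1,1,1,1,1,1], "delta_pos": [[0.0004,0.004,0],[0.0004,0.004,0],[0.0004,0.004,0],[0.0004,0.004,0],[0.0004,0.004,0],[0.0004,0.004,0],[0.0005,0.005,0],[0,0,0]], "yaw": [0,0,0,0,0,0,0,0]}}

```text
time: 7.9
ee_pos: [0.5203, 0.0672, 0.2672]
tcp_rot: [-179.8, 0.2, 174.1]
wrist_force: [-3.3, -10.3, 13.2]
opening: 0.0116
grasp_force: 42.8
```

```bash
python3 look.py t7.png
```

```text
[0.5203 0.0672 0.2672] [ -3.3 -10.3  13.2] 7.9
trigger mm 28.60796898109679
[([277.5, 207.4], 0.48)]
pad y (np.float64(-3.589134457429701), np.float64(14.910645011757365))
lemon y [19.33173474 87.01205574] 0.92
```

View pics/r_t7.png

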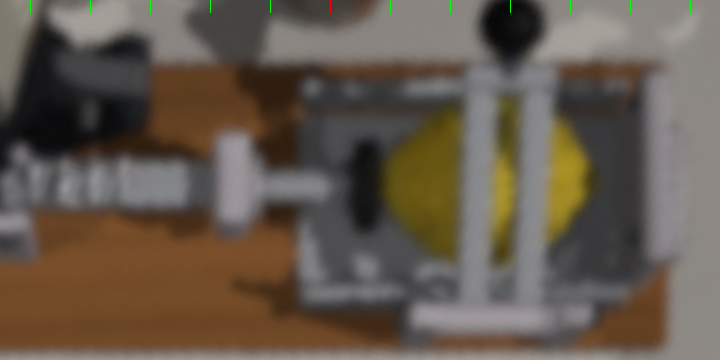

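The jaw advanced exactly 20 mm to about 51, and the pad is just short of the lemon. Next is release and a partial stroke 3 to trigger ~21 mm, so the lemon just reaches the stop and the last stroke has enough range.

Request:
{"op": "move_arm", "data": {"jaw": [1,1,1,1,1,1,1,1], "delta_pos": [[-0.0004,-0.004,0],[-0.0004,-0.004,0],[-0.0004,-0.004,0],[-0.0004,-0.004,0],[-0.0004,-0.004,0],[-0.0004,-0.004,0],[-0.0005,-0.005,0],[0,0,0]], "yaw": [0,0,0,0,0,0,0,0]}}

```text
time: 8.77
ee_pos: [0.5173, 0.0381, 0.2673]
tcp_rot: [180.0, 0.2, 174.1]
wrist_force: [-4.1, -2.4, 13.0]
opening: 0.0112
grasp_force: 42.9
```

Request:
{"op": "move_arm", "data": {"jaw": [1,1,1,1,1,1,1,1,1], "delta_pos": [[0.0003,0.003,0],[0.0003,0.003,0],[0.0003,0.003,0],[0.0003,0.003,0],[0.0003,0.003,0],[0.0003,0.003,0],[0.0003,0.003,0],[0,0,0],[0,0,0]], "yaw": [0,0,0,0,0,0,0,0,0]}}

```text
time: 9.52
ee_pos: [0.5195, 0.0594, 0.2672]
tcp_rot: [-180.0, 0.2, 174.1]
wrist_force: [-2.6, -5.1, 13.4]
opening: 0.0111
grasp_force: 42.9
```

```bash
cat >> look.py <<'E'
# jaw shift since t7 by matching the plate patch in the rectified view
A=cv2.imread("pics/r_t7.png")
def sh(x0,x1,y0,y1,lo,hi):
    P=A[y0:y1,x0:x1];R=cv2.matchTemplate(W[y0:y1,max(0,x0+lo):x1+hi],P,cv2.TM_CCOEFF_NORMED)[0]
    k=R.argmax();k0=k
    if 0<k<len(R)-1: k0=k-(R[k+1]-R[k-1])/2/(R[k+1]+R[k-1]-2*R[k])
    return (k0+lo)/3,R[k]
print("plate shift mm",sh(205,265,120,245,-10,120),"pad shift",sh(345,385,130,240,-10,100))
E
python3 look.py t8.png
```

```text
[0.5195 0.0594 0.2672] [-2.6 -5.1 13.4] 9.52
trigger mm 20.84450025515867
[([269.8, 205.4], 0.44)]
pad y (np.float64(-4.414825873512152), np.float64(32.012156584684504))
lemon y [29.66130482 97.43567151] 0.57
plate shift mm (np.float64(12.314550633231798), np.float32(0.9670153)) pad shift (np.float64(11.022263375421366), np.float32(0.9936952))
```

View pics/r_t8.png

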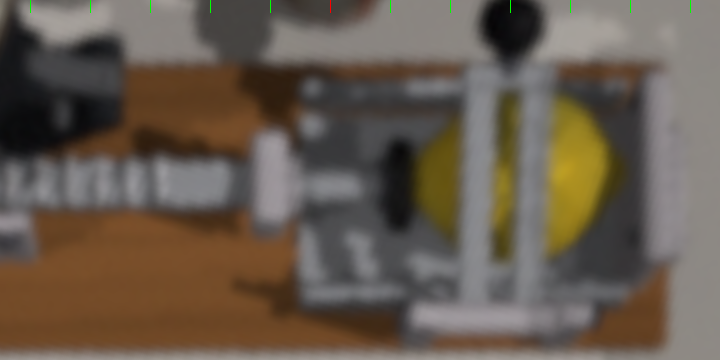

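The jaw moved 12.3 mm to about 63.5, and the lemon's far end is at y ~97.5, close to the stop. Release, then the final stroke in steps, first to trigger ~12 mm, measuring by template shift (the picture allowance is used up).

Request:
{"op": "move_arm", "data": {"jaw": [1,1,1,1,1,1,1,1], "delta_pos": [[-0.0003,-0.003,0],[-0.0003,-0.003,0],[-0.0003,-0.003,0],[-0.0003,-0.003,0],[-0.0003,-0.003,0],[-0.0003,-0.003,0],[-0.0003,-0.003,0],[0,0,0]], "yaw": [0,0,0,0,0,0,0,0]}}

```text
time: 10.38
ee_pos: [0.5173, 0.0383, 0.2672]
tcp_rot: [180.0, 0.2, 174.1]
wrist_force: [-3.4, -1.6, 13.5]
opening: 0.0117
grasp_force: 42.9
```

```bash
python3 look.py t9.png
```

```text
[0.5173 0.0383 0.2672] [-3.4 -1.6 13.5] 10.38
trigger mm -0.42622399502234
[([271.3, 205.4], 0.44)]
pad y (np.float64(-3.435698461480744), np.float64(28.941037055015887))
lemon y [30.33655042 97.32974333] 0.83
plate shift mm (np.float64(12.271919245521227), np.float32(0.9685918)) pad shift (np.float64(11.028518299261728), np.float32(0.99362296))
```

Request:
{"op": "move_arm", "data": {"jaw": [1,1,1,1,1,1], "delta_pos": [[0.0003,0.003,0],[0.0003,0.003,0],[0.0003,0.003,0],[0.0003,0.003,0],[0,0,0],[0,0,0]], "yaw": [0,0,0,0,0,0]}}

```text
time: 11.08
ee_pos: [0.5185, 0.0501, 0.2672]
tcp_rot: [-179.9, 0.2, 174.1]
wrist_force: [-3.7, -7.9, 14.0]
opening: 0.0112
grasp_force: 42.9
```

```bash
python3 look.py t10.png
```

```text
[0.5185 0.0501 0.2672] [-3.7 -7.9 14. ] 11.08
trigger mm 11.411506069342602
[([272.0, 207.9], 0.64)]
pad y (np.float64(-8.223346800882116), np.float64(25.82403665409378))
lemon y [32.37413367 96.33888653] 0.87
plate shift mm (np.float64(23.100926568110783), np.float32(0.9120617)) pad shift (np.float64(11.427411605914434), np.float32(0.96648973))
```

The pad is stopped against the lemon (shift 11.4 mm) while the plate moved 23.1 mm, so the spring is in about 11.5 mm. Adding 3.5 mm.

Request:
{"op": "move_arm", "data": {"jaw": [1,1,1,1,1,1], "delta_pos": [[0.0002,0.0015,0],[0.0001,0.001,0],[0.0001,0.001,0],[0,0,0],[0,0,0],[0,0,0]], "yaw": [0,0,0,0,0,0]}}

```text
time: 11.78
ee_pos: [0.5189, 0.0531, 0.2672]
tcp_rot: [-179.8, 0.2, 174.1]
wrist_force: [-4.3, -11.9, 15.1]
opening: 0.0117
grasp_force: 43.0
```

```bash
python3 look.py t11.png; python3 - <<'E'
from h import *
p=np.load("p.npy")
camera("top")
print([(r["xy"],r["confidence"]) for r in pinpoint("top","guide_knob")])
W=cv2.imread("pics/r_t11.png").astype(int);A=cv2.imread("pics/r_t7.png").astype(int)
for n,I in(("t7",A),("t11",W)):
    g=I[165:205].sum(2).mean(0); print(n,[int(v) for v in g[200:480:6]])
E
```

```text
[0.5189 0.0531 0.2672] [ -4.3 -11.9  15.1] 11.78
trigger mm 14.47829329267987
[([273.9, 207.6], 0.68)]
pad y (np.float64(-6.35596695214165), np.float64(22.140098329349414))
lemon y [30.84220328 96.94038201] 0.64
plate shift mm (np.float64(25.902453353007633), np.float32(0.9118703)) pad shift (np.float64(11.446084251006445), np.float32(0.9648669))
[([263.8, 176.1], 0.91)]
t7 [229, 230, 260, 339, 416, 449, 457, 452, 425, 397, 363, 311, 298, 305, 307, 310, 311, 317, 323, 325, 319, 283, 240, 211, 176, 122, 77, 61, 64, 76, 107, 153, 186, 200, 203, 204, 207, 208, 211, 217, 215, 215, 224, 263, 335, 394, 412]
t11 [408, 391, 374, 387, 389, 384, 384, 386, 384, 377, 355, 307, 251, 229, 235, 272, 355, 426, 452, 460, 452, 420, 391, 357, 316, 312, 310, 276, 227, 197, 159, 109, 71, 61, 62, 75, 117, 170, 199, 204, 203, 204, 215, 259, 336, 398, 416]
```

The spring is in about 14.4 mm of 30, the lemon is at the stop and the guide is still down. Handing in.

```bash
python3 -c "
from workcell import bot
print(bot.job_done())"
```

```text
the job is handed in; nothing more can be done
None
```

The job is handed in: the guide lies on the lemon, and the pad presses it against the stop with its spring in about 14.4 of 30 mm (measured from the top camera), while the gripper still holds the trigger forward.

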